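# Lid the refilled toothpick jar from the drawer, then take off its dust cap and hold it

## Task

The blue toothpick jar has been refilled; its two lids, a brass pick lid with a white dust cap sitting on it, wait in the drawer of the little chest. Pull the drawer out to its stop and leave it open, take out both lids together, lower them gently into the jar's mouth, cap still on, until the brass band rests flat on the rim, and let go; then lift the dust cap alone, leaving the pick lid seated, and finish with the cap held level in the gripper at least a hand's width (8 cm) above where it sat. Leave the jar in its place and do not disturb the dominoes, tumbler, napkin holder or score wheel.

Things in the scene. Friction and masses are not known exactly. Their poses are not given: they have to be found in the camera images.
- chest: Dark-wood chest fixed to the table, 260 mm deep (its x), 250 wide (y), 106 high, one drawer. Origin: front face, centre, underside; x points into the chest, away from the robot. Its top plate covers whatever is not pulled out. A coaster stack (to 142 mm above the table) and a bell stand on top, over 140 mm behind the front.
- drawer (a joint): The chest's drawer, m: 0 shut, 0.16 at its stop; starts up to 15 mm ajar. Slides along the chest's -x with about 2 N, stays where left. Front panel 222 mm wide, 14 thick, flush when shut, top edge 93 mm above the table. Inside: floor 14 mm above the table, 206 wide, side walls to 54 mm above the table; the lids' compartment runs 14 to 167 mm behind the panel's outer face.
- drawer_handle (a point): Middle of the drawer's level brass bar handle, 80 mm above the table, 26 below the chest's top: round bar 10 mm thick, about 114 long, 38 mm (bar centre) in front of the panel, on two posts 44 mm either side of the middle. Axes: x into the chest (the drawer opens along -x), y along the bar, z up. Moves with the drawer.
- lid: Inner pick lid, loose, 110 g, round about z (up). Origin: centre of underside. Black plug 44 mm diameter from 0 to 16 mm (lowest 4 mm taper to 38), ribbed brass band 60 mm diameter from 16 to 36 mm (grip here), perforated boss 39 mm diameter to 45 mm, under the cap. Starts upright on the drawer's floor, cap on, out of sight until the drawer is out; rides along with the drawer.
- cap: Outer dust cap, loose, 45 g: hollow white cap 50 mm diameter, 13 high, with a brass knob on an 11 mm stem: 18 mm diameter, 16 to 28 mm above the origin. Origin: centre of lower edge; z up. Sits loosely (2.5 mm play all round, no catch) over the pick lid's boss, edge on the brass band, its origin 36 mm above that of lid. Both lids together are 64 mm high.
- jar: Blue ceramic toothpick jar, loose, 0.42 kg, 94 mm high. Origin: centre of underside; z up. Belly 94 mm diameter at 32 mm height; shoulder down to a straight neck, 58 mm outer diameter, from 73 mm to the rim. Mouth 48 mm diameter (2 mm play round the plug), free 18 mm deep; toothpicks inside end below. Lid seated: origin of lid 78 mm above the jar's.
- jar_mouth (a point): Centre of the jar's mouth, at the level of its rim, 94 mm above the table.
- tumbler: Short ribbed clear glass tumbler, loose, 74 mm in diameter at the rim, 85 mm high, upright. Origin: centre of its underside. It and the jar may change places. Not to be disturbed.
- napkin_holder: Chrome napkin holder with paper napkins, loose, 60 x 130 mm (its x, y), 98 mm high. Origin: centre of its underside. Not to be disturbed.
- score_mark (a point): Red dot near the edge of the small wooden score wheel (100 mm in diameter, 14 mm high, turning about a vertical axis 41 mm from this point along the point's -x; brass knob in its middle 24 mm in diameter, top 36 mm above the table; fixed to the table top). Not to be turned.
- domino_1: Red acrylic domino lying flat, 48 x 24 x 9 mm (its x, y, z). Origin: centre of its underside. One of five laid in a short train. Not to be disturbed.
- domino_2: Red acrylic domino lying flat, 48 x 24 x 9 mm (its x, y, z). Origin: centre of its underside. One of five laid in a short train. Not to be disturbed.
- domino_3: Red acrylic domino lying flat, 48 x 24 x 9 mm (its x, y, z). Origin: centre of its underside. One of five laid in a short train. Not to be disturbed.
- domino_4: Red acrylic domino lying flat, 48 x 24 x 9 mm (its x, y, z). Origin: centre of its underside. One of five laid in a short train. Not to be disturbed.
- domino_5: Red acrylic domino lying flat, 48 x 24 x 9 mm (its x, y, z). Origin: centre of its underside. One of five laid in a short train. Not to be disturbed.

How it is judged:
By the outcome, as a careful person would: the job done as asked, in the order asked, and still so for the second after the job is handed in, while the arm keeps its last pose, push and grip.
It also fails if it takes over 64 s, if anything falls off the work surface, if the arm or the gripper's body presses on something with over 40 N, if the wrist force passes 120 N, or if a joint passes its speed limit or range.

## Robot

A 6-joint arm with a two-finger parallel gripper is mounted at the origin on the work surface. World frame = base frame: x ahead of the robot, y to its left, z up, the work surface at z = 0. Lengths are in m, angles in rad, forces in N, time in s.
With the tool pointing down it reaches from about 0.35 to 0.975 m from the base axis. Payload 7.1 kg.
Tool frame: the origin (TCP) lies midway between the tips of the shut fingers; the grasp point (between the pads) lies 19 mm behind it; z points along the fingers, x is the direction in which the jaws open and shut, and the axes are right-handed (so a half turn about z gives the same grasp; the last joint's range is limited). The gripper opens to 88 mm and grips with 3 to 60 N. Pads are 20 mm wide; open, the fingers measure 115 mm over their backs; the gripper's body (75 mm by 178 mm) begins 61 mm behind the grasp point.
Start: joints at [-1.266, 0.423, 1.63, -0, 1.089, -0.019], TCP at [0.199, -0.592, 0.223] pointing down, gripper open.
Joint ranges: [-3, 3], [-0.9, 2.11], [0.09, 2.58], [-1.31, 4.45], [0.11, 2.69], [-2.54, 2.54]. Speed limits (rad/s): [2.39, 2.39, 3.01, 3.14, 3.14, 3.14].

## Interface

Orientations are given as a unit quaternion [w, x, y, z].
In Python, from station import move_pose, movel, movej, command_gripper, wait, inverse_kinematics, read_camera, camera_info, MotionError, job_done, get_time, get_joint_pos, get_qvel, get_effort, get_tcp_pos, get_ee_rot, get_ft_force, get_ft_torque, get_grip_width gives the robot as it stands. Calls block until the motion is done:
- move_pose(position, orientation): joint-space move of the TCP to a pose.
- movel(position, frame=None, v=0.15, until_force=None): straight line of the TCP; frame=None keeps the orientation; v is the mean speed in m/s. With until_force (N) it stops when the force on the tool has changed by that much, and returns True; else False.
- movej(angles): joint-space move.
- command_gripper(opening): opening from 0.0 (shut) to 1.0 (fully open); the grip force is fixed at half the most; returns when the fingers have stopped.
- wait(seconds).
- inverse_kinematics(position, orientation): joint angles nearest the present ones, or None.
- read_camera(name): name is "scene" or "top"; returns the picture (480x640x3 uint8, red, green, blue); there is no depth.
- camera_info(name): a dict with "intrinsics" (3x3 intrinsics, pixels), "T" (4x4, takes a point from camera to world coordinates). Camera axes: x right, y up, looking along -z (the intrinsics and any distortion apply to the point x, -y, -z); pixel columns grow to the right and rows downward; lengths in m; the calibration is good to about 2 mm. A picture is of the moment at which its call begins. camera_info takes no time and is no camera call.
A pose or a line that the arm cannot do raises MotionError and nothing moves.
- job_done(): hands the job in, once; it reports no verdict.
Readings, each from a call of its own:
- get_time(): time.
- get_joint_pos(): joint angles.
- get_qvel(): joint speeds.
- get_effort(): joint torques, N m.
- get_tcp_pos(): TCP position.
- get_ee_rot(): TCP orientation.
- get_ft_force(): force on the tool from outside, world axes, zero at the start.
- get_ft_torque(): the same for the moment, N m.
- get_grip_width(): opening from 0.0 (shut) to 1.0 (fully open).
Only numpy, scipy, OpenCV 4.12 (cv2) and the standard library are available. Lean on these libraries where they do the work, as an engineer would, in place of code of your own. Each camera call takes 0.05 s, during which the arm holds its last target. There are 200 camera calls.

## Working session

There is one attempt and no reset: what is moved stays moved. The work goes in short steps, each a Python script; the robot and the scene stay as the last script left them, time stands still between calls to the robot, and variables do not carry over. Pictures are saved under pics/ and viewed, about 8 in all and at most 12, crops included, and the job is handed in when it is done.

```bash
mkdir -p pics; ls; python3 - <<'E'
from station import *
import cv2
for n in("scene","top"):
    im=read_camera(n); cv2.imwrite(f"pics/{n}0.png",im[:,:,::-1])
    c=camera_info(n); print(n,{k:(v.tolist() if hasattr(v,'tolist') else v) for k,v in c.items()})
print(get_time(),get_tcp_pos(),get_ee_rot(),get_grip_width())
E
```

```text
pics
scene {'intrinsics': [[471.91790727963263, 0.0, 326.87329585074497], [0.0, 471.91790727963263, 240.48072312318683], [0.0, 0.0, 1.0]], 'T': [[-0.25695268303540525, -0.8302077784099487, 0.494702297698853, 0.9635321252146868], [0.9663137369179567, -0.22844215102147508, 0.11854090214071963, 0.02841494044108935], [0.014597277984634175, 0.5084970288057734, 0.8609400043970196, 0.7735375235399339], [0.0, 0.0, 0.0, 1.0]]}
top {'intrinsics': [[559.9305059531681, 0.0, 328.1277211409477], [0.0, 559.9305059531681, 243.26086594456368], [0.0, 0.0, 1.0]], 'T': [[-0.02744525922766314, 0.9941721896496312, -0.1042516909847678, 0.4333878803523464], [-0.9994188434003237, -0.025180751429269656, 0.02297618797399757, -0.05881895613640985], [0.020217151191142212, 0.10482169186153453, 0.9942855121709255, 1.2185225973679576], [0.0, 0.0, 0.0, 1.0]]}
0.1 [ 0.19871272 -0.59205792  0.22199531] [-3.96043728e-04  8.11834988e-01 -5.83886557e-01 -5.33821498e-04] 0.9970158715650245
```

View pics/scene0.png

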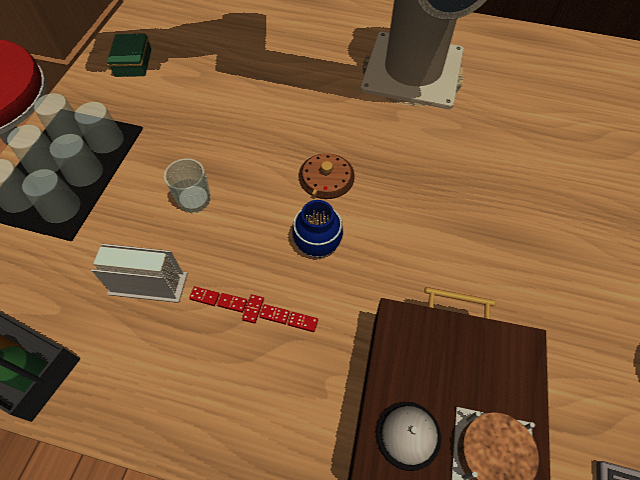

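View pics/top0.png

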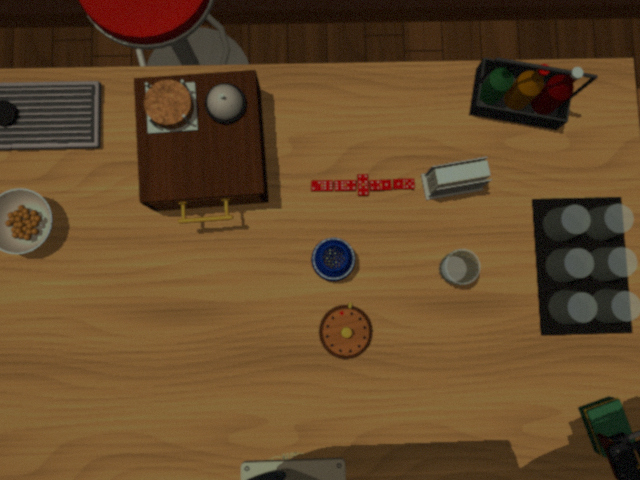

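Scene view: jar at about (317,225), handle bar (427–493, 290–302), tumbler (188,185), napkin holder (138,272), dominoes (190–318, 288–330). Top view: handle (180–232, 218), jar (333,259), wheel (346,332). Next I measure handle and jar.

```bash
cat > h.py <<'E'
from station import *
import numpy as np, cv2
from scipy.spatial.transform import Rotation as R
def ray(n,uv):
    c=camera_info(n);K=np.array(c["intrinsics"]);T=np.array(c["T"])
    uv=np.atleast_2d(np.asarray(uv,float))
    d=np.c_[(uv[:,0]-K[0,2])/K[0,0],-(uv[:,1]-K[1,2])/K[1,1],-np.ones(len(uv))]
    return T[:3,3],d@T[:3,:3].T
def cast(n,uv,z):
    o,d=ray(n,uv); return o+d*((z-o[2])/d[:,2])[:,None]
def proj(n,p):
    c=camera_info(n);K=np.array(c["intrinsics"]);T=np.array(c["T"])
    q=(np.atleast_2d(p)-T[:3,3])@T[:3,:3]
    return np.c_[K[0,2]+K[0,0]*q[:,0]/-q[:,2],K[1,2]+K[1,1]*q[:,1]/q[:,2]]
def quat(yaw):  # tool down, jaw (x) axis at yaw from world x
    q=(R.from_euler('z',yaw)*R.from_euler('x',np.pi)).as_quat()
    return np.r_[q[3],q[:3]]
def crop(im,u,v,w,h,s): return cv2.resize(im[v:v+h,u:u+w],None,fx=s,fy=s,interpolation=cv2.INTER_CUBIC)
E
python3 - <<'E'
from h import *
ims={n:cv2.imread(f"pics/{n}0.png") for n in("scene","top")}
def big(m,box):
    z=np.zeros_like(m);u,v,w,h=box;z[v:v+h,u:u+w]=m[v:v+h,u:u+w];return z
for n,jb,hb in(("scene",(270,185,90,85),(415,280,90,45)),("top",(295,225,80,65),(165,190,85,40))):
    hsv=cv2.cvtColor(ims[n],cv2.COLOR_BGR2HSV)
    b=big(cv2.inRange(hsv,(105,120,20),(130,255,255)),jb)
    b=cv2.morphologyEx(b,cv2.MORPH_CLOSE,np.ones((5,5)))
    c=max(cv2.findContours(b,0,2)[0],key=cv2.contourArea)
    (cx,cy),r=cv2.minEnclosingCircle(c);print(n,"jar",cx,cy,r,cv2.boundingRect(c),"z.032:",cast(n,[cx,cy],.032))
    # brass
    y=big(cv2.inRange(hsv,(18,130,90),(32,255,255)),hb)
    k=np.argwhere(y)[:,::-1]; print("handle px",len(k),k.min(0),k.max(0))
    p=cast(n,k,.080)
    print(np.percentile(p,[0,5,50,95,100],axis=0)[:,:2].round(4).tolist())
    cv2.imwrite(f"pics/m_{n}.png",y)
a=crop(ims["scene"],270,185,90,85,4);b=crop(ims["top"],295,225,80,65,4)
c=crop(ims["scene"],400,270,110,50,4)
d=crop(ims["top"],130,180,140,60,4)
o=np.zeros((600,800,3),np.uint8)
for im,(x,y) in((a,(0,0)),(b,(400,0)),):o[y:y+im.shape[0],x:x+im.shape[1]]=im[:600-y,:800-x]
e=cv2.resize(c,(360,164));o[400:564,0:360]=e
e=cv2.resize(d,(400,171));o[400:571,390:790]=e
cv2.imwrite("pics/crop1.png",o)
E
```

```text
scene jar 318.0714416503906 227.7857208251953 28.08251190185547 (293, 200, 50, 56) z.032: [[ 0.51535207 -0.09644646  0.032     ]]
handle px 242 [427 282] [494 318]
[[0.5808, 0.1122], [0.6048, 0.1191], [0.6093, 0.1661], [0.6326, 0.2128], [0.6394, 0.2192]]
top jar 332.9688720703125 258.1593322753906 18.519773483276367 (315, 240, 37, 37) z.032: [[ 0.52570286 -0.09565264  0.032     ]]
handle px 511 [167 200] [249 228]
[[0.5903, 0.0754], [0.6004, 0.1001], [0.6112, 0.1632], [0.6381, 0.2202], [0.6474, 0.2425]]
```

View pics/crop1.png

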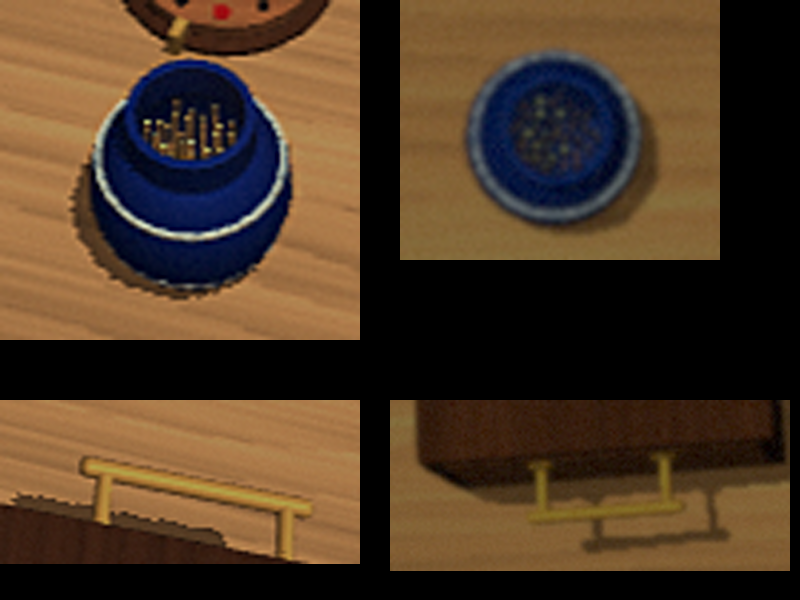

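Crop: rim ellipse in scene spans crop (125–255, 58–165) → centre px ≈(317.5,213); top white ring centre ≈(333.4,259.2). Handle ends: scene (425.1,290.2)–(494.7,303.6), top (179.4,221)–(232.2,217.1).

```bash
python3 - <<'E'
from h import *
for n,e in(("scene",[(425.1,290.2),(494.7,303.6)]),("top",[(179.4,221),(232.2,217.1)])):
    p=cast(n,e,.08);d=p[0]-p[1];print(n,p.round(4).tolist(),p.mean(0).round(4),np.linalg.norm(d).round(4),"yaw of bar",np.degrees(np.arctan2(d[1],d[0])) )
ims={n:cv2.imread(f"pics/{n}0.png") for n in("scene","top")}
print("rim scene",cast("scene",[317.5,213],.094), cast("scene",[(301.2,211),(333.8,213)],.094))
im=ims["top"][225:290,295:375];hsv=cv2.cvtColor(im,cv2.COLOR_BGR2HSV)
m=cv2.inRange(hsv,(0,0,80),(180,110,255))
c=max(cv2.findContours(m,0,1)[0],key=cv2.contourArea);print(len(c),cv2.fitEllipse(c))
(x,y),_,_=cv2.fitEllipse(c);print(cast("top",[x+295,y+225],.046))
# scene rim: lighter blue edge
g=ims["scene"][195:235,295:340]
for r in g[::2]: print(' '.join('%3d'%v for v in r[::1,0]))
# chest front top edge (z=.106) corners by eye
print("chest",cast("scene",[(383,299),(546,328)],.106),cast("top",[(137,208),(268,204)],.106))
print("napkin/tumbler",cast("top",[(456,178),(461,268)],.09),"dominoes",cast("top",[(311,185),(414,185)],.0))
for y in(0,np.pi/2,-np.pi/2): print(inverse_kinematics([.6,.165,.07],quat(y)))
E
```

```text
scene [[0.613, 0.1096, 0.08], [0.6069, 0.2204, 0.08]] [0.6099 0.165  0.08  ] 0.111 yaw of bar -86.85321704551133
top [[0.6062, 0.2174, 0.08], [0.6116, 0.1098, 0.08]] [0.6089 0.1636 0.08  ] 0.1077 yaw of bar 92.89148438255648
rim scene [[ 0.52396471 -0.09500097  0.094     ]] [[ 0.52747618 -0.12336607  0.094     ]
 [ 0.51644156 -0.06778659  0.094     ]]
126 ((37.89098358154297, 32.63689422607422), (41.520381927490234, 41.775516510009766), 79.97306823730469)
[[ 0.52571792 -0.0950856   0.046     ]]
 67  69  71  72  71  70  70  69  70  71  65  67  69  72  82  71  36  16  21  24  22  20  21  20  19  21  22  22  23  18  18  19  22  21  22  16  20  23  22  23  22  23  15  18  14
 72  66  71  71  71  70  68  67  71  70  72  73  72  72  75  47  21  20  20  17  34  25   7   1   5   8  10  18  16  18  19  23  22  19  22  17  15  16  12   0   6  21  32  62  73
 66  65  65  65  65  65  69  70  69  69  69  69  70  70  68  70  72  74  73  76  74  69  70  72  74  74  75  75  74  64  56  56  77  88  85  88  88  87  87  81  81  78  74  77  73
 79  77  74  73  71  73  70  69  69  68  66  64  64  70  64 
[... 2930 characters left out ...]
4  91 100  94  92  88  87  85  84  83  77  75  74  66  56 130 141  67
chest [[0.6578582  0.04630268 0.106     ]
 [0.63974656 0.29059431 0.106     ]] [[0.63051124 0.2953026  0.106     ]
 [0.63236919 0.03406503 0.106     ]]
napkin/tumbler [[ 0.6802972  -0.35224947  0.09      ]
 [ 0.4944773  -0.35286612  0.09      ]] dominoes [[ 0.69162501 -0.05265823  0.        ]
 [ 0.68632911 -0.28116046  0.        ]]
[ 2.49241638e-01  6.17720977e-01  1.71833575e+00 -4.44089210e-16
  8.05535929e-01  2.49241638e-01]
[ 2.49241638e-01  6.17720977e-01  1.71833575e+00 -4.44089210e-16
  8.05535929e-01 -1.32155469e+00]
[ 2.49241638e-01  6.17720977e-01  1.71833575e+00 -4.44089210e-16
  8.05535929e-01  1.82003796e+00]
```

```bash
cat >> h.py <<'E'
YAW=np.radians(3.0); CX=np.array([np.cos(YAW),np.sin(YAW),0]); CY=np.array([-CX[1],CX[0],0])
HND=np.array([.6095,.1643,.08]); JAR=np.array([.525,-.095,0])
def st(*a): print(*a,"t",round(get_time(),2),"tcp",get_tcp_pos().round(4),"F",np.round(get_ft_force(),1),"w",round(get_grip_width()*88,1))
E
python3 - <<'E'
from h import *
q=quat(YAW)
move_pose([HND[0],HND[1],.17],q); command_gripper(.35); st("above")
print(movel([HND[0],HND[1],.063],v=.12,until_force=6)); st("down")
command_gripper(0); st("grip")
p=get_tcp_pos()
print(movel(p-CX*.18,v=.08,until_force=12)); st("pull")
cv2.imwrite("pics/top1.png",read_camera("top")[:,:,::-1]);cv2.imwrite("pics/scene1.png",read_camera("scene")[:,:,::-1])
E
```

```text
above t 4.12 tcp [0.6095 0.1643 0.17  ] F [ 0.2 -0.  -0.3] w 31.3
False
down t 5.16 tcp [0.6101 0.1645 0.0637] F [ 0.5 -0.3  0. ] w 30.8
grip t 5.63 tcp [0.6098 0.1644 0.0635] F [-0.7 -0.   4.2] w 9.1
True
pull t 7.38 tcp [0.4516 0.1559 0.0636] F [ 1.1 -0.6  0.7] w 9.2
```

```bash
python3 - <<'E'
from h import *
p=get_tcp_pos()
print(movel(p-CX*.012,v=.03,until_force=15)); st("pull2")
command_gripper(.35); st("rel")
p=get_tcp_pos(); movel([p[0],p[1],.24],v=.25)
for n in("top","scene"): cv2.imwrite(f"pics/{n}1.png",read_camera(n)[:,:,::-1])
st("up")
t=cv2.imread("pics/top1.png");s=cv2.imread("pics/scene1.png")
cv2.imwrite("pics/crop2.png",np.hstack([cv2.resize(t[120:340,120:400],(400,314)),cv2.resize(s[180:400,330:610],(400,314))]))
E
```

```text
True
pull2 t 7.72 tcp [0.4517 0.1559 0.0636] F [ 0.5 -0.8  1.5] w 9.2
rel t 8.27 tcp [0.452  0.1559 0.0636] F [ 0.2 -0.1  0.4] w 30.8
up t 9.22 tcp [0.4509 0.1556 0.2383] F [ 0.  -0.4  0. ] w 30.8
```

View pics/crop2.png

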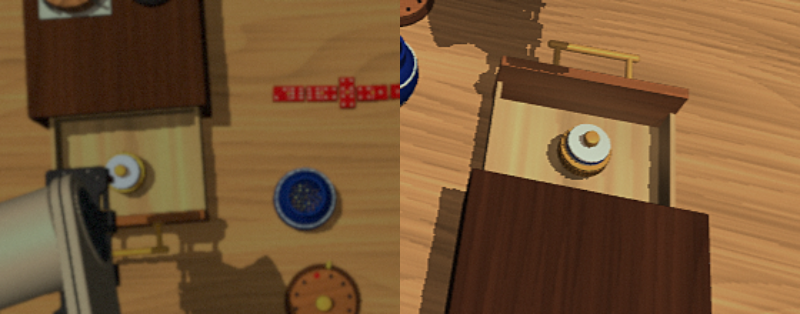

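Drawer is at its stop (hard stop felt twice, same place). Lids show in the scene at ≈(463,281) and top at ≈(208,240). Localise by masks.

```bash
python3 - <<'E'
from h import *
for n,(u,v,w,h) in(("scene",(430,255,60,60)),("top",(190,220,45,45))):
    im=cv2.imread(f"pics/{n}1.png")[v:v+h,u:u+w];hsv=cv2.cvtColor(im,cv2.COLOR_BGR2HSV)
    m=cv2.inRange(hsv,(0,0,110),(180,70,255)); 
    c=max(cv2.findContours(m,0,1)[0],key=cv2.contourArea);hull=cv2.convexHull(c)
    e=cv2.fitEllipse(hull.astype(np.float32));b=cv2.boundingRect(c)
    mid=[b[0]+b[2]/2-.5+u,b[1]+b[3]/2-.5+v]
    print(n,b,e,"ell@.06",cast(n,[e[0][0]+u,e[0][1]+v],.06).round(4),"bbox mid",mid,cast(n,mid,.06).round(4))
    k=cv2.inRange(hsv,(12,110,90),(32,255,255)); full=np.zeros_like(m);cv2.fillPoly(full,[hull],255)
    M=cv2.moments(cv2.bitwise_and(k,full),True)
    if M["m00"]: kc=[M["m10"]/M["m00"]+u,M["m01"]/M["m00"]+v];print("knob",M["m00"],kc,cast(n,kc,.076).round(4))
E
```

```text
scene (18, 12, 29, 27) ((31.920330047607422, 24.900615692138672), (25.90268898010254, 30.116540908813477), 118.7418441772461) ell@.06 [[0.5677 0.1689 0.06  ]] bbox mid [462.0, 280.0] [[0.5678 0.1691 0.06  ]]
knob 80.0 [464.2125, 276.15] [[0.5687 0.1686 0.076 ]]
top (4, 8, 23, 25) ((14.883594512939453, 19.772441864013672), (23.456613540649414, 24.213300704956055), 19.69344139099121) ell@.06 [[0.5686 0.1697 0.06  ]] bbox mid [205.0, 240.0] [[0.5681 0.1694 0.06  ]]
knob 45.0 [204.04444444444445, 239.0888888888889] [[0.5682 0.1682 0.076 ]]
```

```bash
cat >> h.py <<'E'
QY=quat(YAW+np.pi/2); LID=np.array([.5683,.169,.014])
E
python3 - <<'E'
from h import *
move_pose([LID[0],LID[1],.16],QY); command_gripper(1.0); st("above")
print(movel([LID[0],LID[1],.023],v=.1,until_force=6)); st("down")
command_gripper(0); st("grip")
movel([LID[0],LID[1],.20],v=.12); st("lift")
movel([JAR[0],JAR[1],.20],v=.15)
movel([JAR[0],JAR[1],.130],v=.1); wait(.3); st("over")
for n in("top","scene"): cv2.imwrite(f"pics/{n}2.png",read_camera(n)[:,:,::-1])
t=cv2.imread("pics/top2.png");s=cv2.imread("pics/scene2.png")
cv2.imwrite("pics/crop3.png",np.hstack([crop(t,280,200,100,100,4),crop(s,270,165,100,100,4)]))
E
```

```text
above t 11.65 tcp [0.5683 0.169  0.16  ] F [ 0.6 -0.2 -0.4] w 87.8
False
down t 13.17 tcp [0.5688 0.1691 0.0237] F [ 0.1 -0.3 -0.6] w 87.9
grip t 13.72 tcp [0.5684 0.169  0.0231] F [-0.9 -0.   1.6] w 59.9
lift t 15.35 tcp [0.5678 0.1689 0.1991] F [ 0.2  0.2 -2. ] w 59.7
over t 18.43 tcp [ 0.5253 -0.0951  0.1305] F [ 0.2  0.4 -1.4] w 60.0
```

View pics/crop3.png

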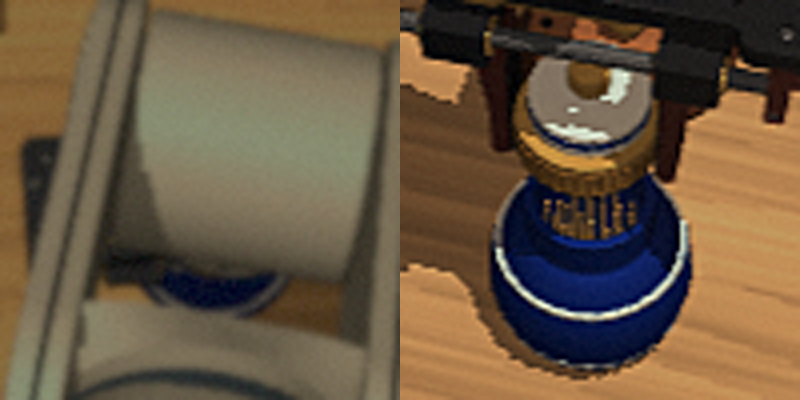

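Scene crop: lids held level above the jar; band spans crop x≈517–660, lower edge y≈193; cap lower edge y≈150. Compare with predicted outlines.

```bash
python3 - <<'E'
from h import *
im=cv2.imread("pics/scene2.png")
th=np.linspace(0,2*np.pi,181)
def ring(c,r,z): return proj("scene",np.c_[c[0]+r*np.cos(th),c[1]+r*np.sin(th),np.full(181,z)])
t=get_tcp_pos(); z0=t[2]-.009
o=im.copy()
big=cv2.resize(im[150:280,265:385],None,fx=4.5,fy=4.5,interpolation=cv2.INTER_CUBIC)
for c,r,z,col in((t,.030,z0+.016,(0,255,0)),(t,.025,z0+.036,(255,0,255)),(t,.009,z0+.064,(0,255,0)),(JAR,.029,.094,(0,255,255)),(JAR,.047,.032,(255,255,0))):
    p=ring(c,r,z);print(r,p.min(0).round(1),p.max(0).round(1))
    cv2.polylines(big,[((p-[265,150]+.5)*4.5).astype(int)],True,col,1)
cv2.imwrite("pics/crop4.png",big)
E
```

```text
0.03 [299.  184.4] [335.4 214.1]
0.025 [301.7 179.4] [332.7 204.4]
0.009 [311.4 176.4] [322.9 185.6]
0.029 [300.6 199.8] [334.1 227.7]
0.047 [291.9 211.1] [342.9 254.6]
```

View pics/crop4.png

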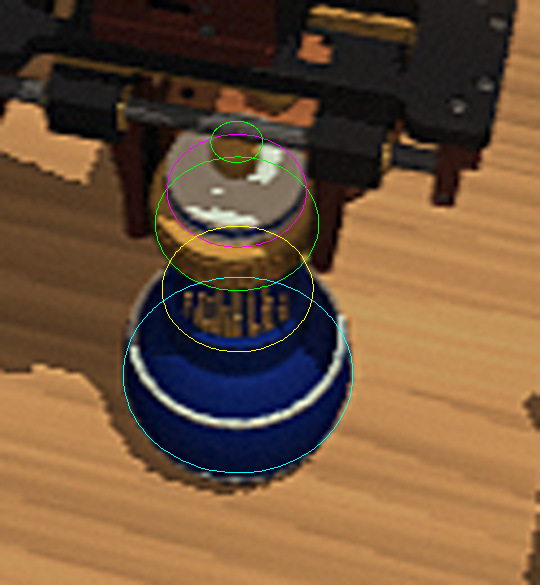

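```bash
python3 - <<'E'
from h import *
im=cv2.imread("pics/scene2.png").astype(int)
print("cols 311-321 median BGR by row")
for r in range(196,222): print(r,np.median(im[r,311:322],axis=0).astype(int))
a=cv2.imread("pics/scene0.png").astype(int)
print([ (r,int(np.median(a[r,311:322,0]))) for r in list(range(198,205))+list(range(222,230))])
for r in (196,198,200,202): print(r,"L",im[r,293:305].tolist(),"R",im[r,328:340].tolist())
E
```

```text
cols 311-321 median BGR by row
196 [ 90 108 125]
197 [200 223 210]
198 [201 224 210]
199 [185 206 207]
200 [100 119 135]
201 [48 19  7]
202 [69 56 49]
203 [ 93 109 125]
204 [ 64 136 187]
205 [ 64 145 203]
206 [ 67 145 204]
207 [ 52 110 145]
208 [ 30  68 102]
209 [23 53 80]
210 [21 47 71]
211 [23 51 74]
212 [21 54 80]
213 [24 56 85]
214 [29 29 36]
215 [37 38 45]
216 [39 45 61]
217 [35 36 44]
218 [36 48 62]
219 [33 42 55]
220 [36 51 71]
221 [38 60 87]
[(198, 40), (199, 74), (200, 90), (201, 102), (202, 41), (203, 40), (204, 42), (222, 40), (223, 38), (224, 33), (225, 97), (226, 105), (227, 35), (228, 39), (229, 42)]
196 L [[11, 17, 37], [14, 17, 36], [11, 16, 37], [9, 12, 33], [13, 16, 21], [14, 32, 46], [30, 65, 96], [35, 76, 108], [32, 72, 105], [34, 73, 102], [44, 47, 58], [41, 26, 19]] R [[84, 100, 114], [61, 59, 63], [39, 19, 12], [33, 50, 70], [33, 72, 103], [31, 64, 90], [15, 30, 44], [10, 13, 30], [13, 17, 38], [12, 17, 39], [13, 18, 39], [15, 19, 39]]
198 L [[14, 21, 41], [7, 11, 30], [16, 19, 39], [13, 15, 38], [11, 11, 16], [7, 24, 39], [14, 35, 52], [64, 141, 193], [50, 110
[... 222 characters left out ...]

200 L [[19, 25, 47], [9, 13, 30], [12, 13, 34], [5, 9, 31], [10, 11, 18], [9, 16, 25], [15, 30, 45], [14, 31, 46], [47, 106, 153], [66, 147, 203], [68, 151, 207], [72, 159, 213]] R [[51, 77, 99], [29, 69, 100], [29, 69, 99], [30, 70, 102], [25, 57, 85], [17, 42, 60], [10, 21, 31], [16, 21, 37], [16, 21, 41], [17, 22, 39], [13, 20, 39], [10, 10, 26]]
202 L [[26, 42, 69], [11, 13, 33], [6, 8, 26], [10, 9, 28], [18, 26, 40], [29, 42, 58], [17, 33, 50], [15, 41, 67], [20, 41, 64], [17, 33, 50], [48, 106, 153], [68, 148, 203]] R [[31, 69, 101], [34, 72, 104], [35, 71, 102], [24, 54, 77], [17, 41, 60], [14, 26, 38], [10, 14, 25], [16, 21, 38], [15, 20, 40], [19, 21, 43], [14, 18, 34], [6, 3, 14]]
```

Relative to the rim, the lid appears ≈0.7 px (~1 mm) toward −y; x agrees. Lower with a 1 mm correction, guarded by force.

```bash
python3 - <<'E'
from h import *
x,y=.525,-.0942
movel([x,y,.108],v=.08); wait(.2); st("pre")
f0=get_ft_force()
print(movel([x,y,.082],v=.025,until_force=3)); st("low"); print(np.round(get_ft_force()-f0,2),get_ft_torque().round(3))
E
```

```text
pre t 19.16 tcp [ 0.5253 -0.0943  0.1083] F [ 1.   0.7 -1.4] w 59.8
True
low t 19.95 tcp [ 0.5246 -0.0942  0.0869] F [-0.8  0.1  4.6] w 59.7
[-1.83 -0.67  5.98] [ 0.06  -0.052  0.036]
```

Stopped at exactly the seated height (TCP 0.0869 vs. 0.087 expected). Release and check.

```bash
python3 - <<'E'
from h import *
command_gripper(1.0); st("rel")
p=get_tcp_pos(); movel([.525,-.0942,.20],v=.12); command_gripper(.5); st("up")
move_pose([.45,-.0942,.24],QY)
for n in("top","scene"): cv2.imwrite(f"pics/{n}3.png",read_camera(n)[:,:,::-1])
s=cv2.imread("pics/scene3.png")
z=.078
th=np.linspace(0,2*np.pi,181)
big=crop(s,260,170,120,100,5)
for r,zz,col in((.030,.094,(0,255,0)),(.030,.114,(0,255,0)),(.025,.127,(255,0,255)),(.009,.142,(0,255,255))):
    q=proj("scene",np.c_[.525+r*np.cos(th),-.0942+r*np.sin(th),np.full(181,zz)])
    print(r,zz,q.min(0).round(1),q.max(0).round(1))
cv2.imwrite("pics/crop5.png",big)
st("side")
E
```

```text
rel t 20.58 tcp [ 0.5236 -0.094   0.0865] F [0.  0.5 0.1] w 88.2
up t 22.5 tcp [ 0.525  -0.0942  0.2   ] F [-0.4  0.6  0.3] w 44.1
0.03 0.094 [300.4 199.4] [335.1 228.3]
0.03 0.114 [300.  192.7] [335.5 221.9]
0.025 0.127 [302.8 190.5] [332.7 215. ]
0.009 0.142 [312.2 192.9] [323.2 201.8]
side t 23.03 tcp [ 0.4508 -0.0943  0.24  ] F [-0.1 -0.9 -0.4] w 43.7
```

View pics/crop5.png

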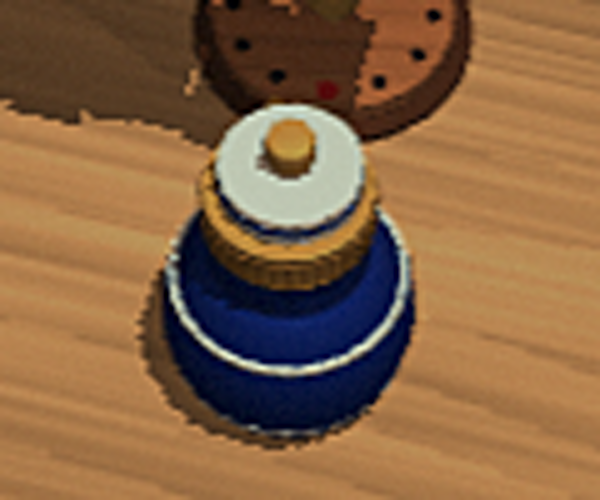

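Lids seated flat and level, cap on: band lower edge at row ≈228 (predicted 228.3), knob top at ≈(318,196.6). Now take the cap by its knob.

```bash
python3 - <<'E'
from h import *
x,y=.5245,-.0938
move_pose([x,y,.18],QY)
print(movel([x,y,.1298],v=.08,until_force=3)); st("down")
command_gripper(0); st("grip")
movel([x,y,.150],v=.03); st("lift1")
movel([x,y,.245],v=.08); wait(.3); st("up")
for n in("top","scene"): cv2.imwrite(f"pics/{n}4.png",read_camera(n)[:,:,::-1])
s=cv2.imread("pics/scene4.png")
cv2.imwrite("pics/crop6.png",crop(s,240,110,160,150,4))
E
```

```text
False
down t 24.27 tcp [ 0.5248 -0.0939  0.1301] F [ 0.1 -0.4  0.7] w 44.2
grip t 24.82 tcp [ 0.5246 -0.0938  0.1301] F [0.6 0.4 2.1] w 17.3
lift1 t 25.64 tcp [ 0.5244 -0.0938  0.1499] F [ 0.5  0.6 -0.4] w 17.3
up t 27.28 tcp [ 0.5244 -0.0938  0.2448] F [-0.2  0.6 -0.1] w 17.1
```

View pics/crop6.png

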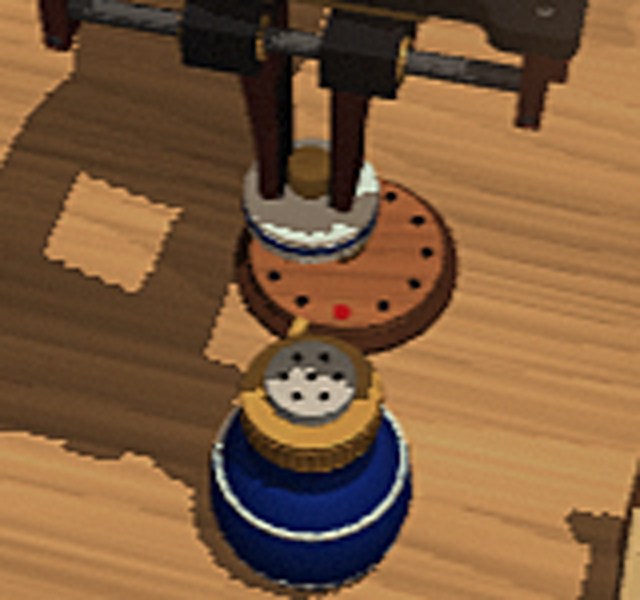

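View pics/scene4.png

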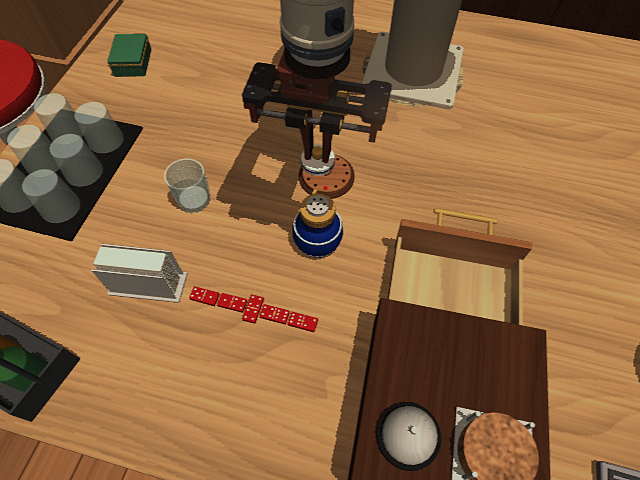

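The cap is held level at ≈(317,161) in the full image. The pick lid is still seated flat at ≈(318,213), the drawer is open, and the other objects are where they started. Handing in.

```bash
python3 - <<'E'
from h import *
a=cv2.imread("pics/scene0.png");b=cv2.imread("pics/scene4.png")
d=cv2.absdiff(a,b).max(2)
for k,(u,v,w,h) in dict(dominoes=(188,284,134,50),napkin=(90,240,100,62),tumbler=(160,155,55,60),wheel=(300,180,56,20),jarbody=(290,232,56,28)).items(): print(k,(d[v:v+h,u:u+w]>60).mean().round(4))
st("end"); job_done()
E
```

```text
dominoes 0.0
napkin 0.0
tumbler 0.0
wheel 0.0589
jarbody 0.0
end t 27.38 tcp [ 0.5245 -0.0938  0.2449] F [-0.5 -0.3 -0.9] w 17.1
the job is handed in; nothing more can be done
```

The job is done and handed in at 27.4 s of the 64 s allowed.

- **Drawer:** I pulled it by the handle about 0.158 m to its stop. A second pull met the stop at the same place, and the drawer was left open.
- **Lids into the jar:** I lifted both lids together by the brass band and lowered them under force control. They came to rest at the expected seated height (TCP at 0.0869 m, predicted 0.087 m). The picture after release showed the band flat on the rim with the cap still on.
- **Dust cap:** I lifted it alone by its knob. It finished about 11.5 cm above where it sat, level, with the gripper closed to 17 mm. That is slightly under the nominal 18 mm knob, but the grip was steady.

**Last checks:** Comparing the first and last pictures showed no change at the dominoes, napkin holder, tumbler or lower part of the jar. The wheel area differed in 5.9 % of its pixels. The arm's shadow and the cap fall across that area, and the red dot looks unmoved, but I did not measure the dot itself.

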